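# Cull the faulty machine frames before drying

### The job

Six bare machine frames lie on the drying plate; two of them are faulty, one with a bent spine and one with its clamp arm snapped off. Put those two in the red reject box and shut its lid fully, then press the green start button on the dryer all the way down. Leave the four sound frames lying where they are on the plate and do not disturb the other things on the bench.

Things in the scene. Friction and masses are not known exactly. Their poses are not given: they have to be found in the camera images.
- frame_bent: The bent one (brass): as a sound frame, but its spine is kinked 40 degrees at x 14 mm, so its short-arm end leans to -y (tip about x 42, y -28 mm) and the C gapes. Straight part x -50 to 14 mm; bars 14 mm wide, 16 mm high; 170 g; long arm at x -43 mm, to y 71 mm. Lies flat. Origin: under the spine, midway; x along the spine, y the way the arms point.
- frame_bent_mid (a point): Point on the bent frame's straight spine, half way up (z 8 mm), at x -10 mm, y 0: a good place to grip, across y (14 mm).
- frame_broken: The broken one (aluminium): straight 100 mm spine and whole short arm (x 43 mm, to y 42 mm), but the long clamp arm at the -x end is snapped off to a 20 mm ragged stub. Bars 14 mm wide, 16 mm high, about 170 g. Lies flat. Origin: under the spine, midway; x along the spine, y the way the arms point.
- frame_broken_mid (a point): Point on the broken frame's spine, half way up (z 8 mm), at x 0, y 0: a good place to grip, across y (14 mm).
- frame_sound1: Bare C-shaped machine frame, bars 14 mm wide, 16 mm high. Spine 100 mm; long arm at x -43 mm, to y 71 mm, ending in a 22 mm clamp block; short arm at x 43 mm, to y 42 mm. Sound: straight and whole; it stays. Colour: brass. Lies flat. Origin: under the spine, midway; x along the spine, y the way the arms point.
- frame_sound2: Bare C-shaped machine frame, bars 14 mm wide, 16 mm high. Spine 100 mm; long arm at x -43 mm, to y 71 mm, ending in a 22 mm clamp block; short arm at x 43 mm, to y 42 mm. Sound: straight and whole; it stays. Colour: aluminium. Lies flat. Origin: under the spine, midway; x along the spine, y the way the arms point.
- frame_sound3: Bare C-shaped machine frame, bars 14 mm wide, 16 mm high. Spine 100 mm; long arm at x -43 mm, to y 71 mm, ending in a 22 mm clamp block; short arm at x 43 mm, to y 42 mm. Sound: straight and whole; it stays. Colour: red painted. Lies flat. Origin: under the spine, midway; x along the spine, y the way the arms point.
- frame_sound4: Bare C-shaped machine frame, bars 14 mm wide, 16 mm high. Spine 100 mm; long arm at x -43 mm, to y 71 mm, ending in a 22 mm clamp block; short arm at x 43 mm, to y 42 mm. Sound: straight and whole; it stays. Colour: copper. Lies flat. Origin: under the spine, midway; x along the spine, y the way the arms point.
- dryer: Fixed drying plate: steel slab 280 x 410 mm, 16 mm thick, top at z 16 mm; origin under its centre, y its long side. A grey control pod 30 mm high stands off its +y end. Six frames lie on it in two rows of three, 136 mm and 130 mm apart; any frame can be in any place.
- start (a joint): Sprung green start button, m pressed: 0 up, 0.006 fully down; about 5 N. It springs back.
- start_top (a point): Centre of the top of the green start button (30 mm across), on the dryer's control pod; it is pressed straight down.
- reject_box: Fixed red open box, outside 160 (x) x 250 (y) x 65 mm high, walls and floor 5 mm; origin under its centre. The hinged lid is on its +x side; that side faces the robot.
- reject_lid (a joint): Angle of the reject box's lid, rad: 0 shut, about 1.6 standing open. A stiff hinge: it stays where it is left and needs a few N at the edge to move.
- reject_lid_hinge (a point): Middle of the lid's hinge line, on the top of the box's +x wall, 65 mm above the table. The lid is a red plate 160 mm from hinge to free edge, 250 mm along the hinge, 6 mm thick.
- reject_lid_handle (a point): The small black knob, on the lid's outer face, in the middle of its width, 130 mm from the hinge; it stands about 35 mm off the lid.
- soap: Bystander: green bottle, 56 mm across, 170 mm tall; origin at its foot.
- rinse: Bystander: white bottle, 54 mm across, 160 mm tall; origin at its foot.
- cup: Bystander: paper cup, 72 mm across, 85 mm tall; origin at its foot.
- razor: Bystander: blue safety razor lying beside the dryer, 110 mm long, 11 mm high; origin under its handle.
- machine: Bystander: a complete machine with two black coils, 90 x 30 mm, 80 mm tall; not part of the batch.
- ink_box: Bystander: cardboard box 50 x 90 x 45 mm; origin under its centre.
There are look-alikes about, which are no part of the job. What is shaped like the frame_sound1 but black is not meant. What is shaped like the frame_bent but purple is not meant.

How it is judged:
On the way, in this order (a step that is already met when the one before it is completed fails the run):
1. both faulty frames are in the reject box (x of frame_bent_mid in the frame of reject_box between -0.08 and 0.08 m and y of frame_bent_mid in the frame of reject_box between -0.12 and 0.12 m and z of frame_bent_mid in the frame of reject_box between 0 and 0.065 m and x of frame_broken_mid in the frame of reject_box between -0.08 and 0.08 m and y of frame_broken_mid in the frame of reject_box between -0.12 and 0.12 m and z of frame_broken_mid in the frame of reject_box between 0 and 0.065 m), for 0.2 s.
2. with both in it, the reject box's lid is shut (all of step 1 and value of joint reject_lid below 0.08 rad), for 0.2 s.
3. then the start button is pressed down (over 4 mm) (value of joint start above 0.004 m and value of joint reject_lid below 0.08 rad), for 0.04 s.
At the end, for the whole second after the job is handed in: Both faulty frames lie inside the reject box (grip points within its walls and below its rim), its lid is shut (under 0.08 rad), the start button is released (under 2 mm), and the four sound frames lie flat within 30 mm of where they started; all frames at rest (all of step 2 and value of joint start below 0.002 m and linear speed of each of frame_bent, frame_broken, frame_sound1, frame_sound2, frame_sound3, frame_sound4 below 0.02 m/s and distance of each of frame_sound1, frame_sound2, frame_sound3, frame_sound4 from where it was at the start of the episode below 0.03 m and angle between each of frame_sound1, frame_sound2, frame_sound3, frame_sound4's own z axis and vertical below 0.15 rad); the robot touches nothing.
It fails at once if a sound frame is moved more than 30 mm or lifted (distance of any of frame_sound1, frame_sound2, frame_sound3, frame_sound4 from where it was at the start of the episode above 0.03 m).
It fails at once if the start button is pressed while the reject box is still open (value of joint start above 0.004 m and value of joint reject_lid above 0.15 rad).
It fails at once if a bystander is moved more than 35 mm or knocked over (distance of any of soap, rinse, cup, razor, machine, ink_box from where it was at the start of the episode above 0.035 m or angle between any of soap, rinse, cup, razor, machine, ink_box's own z axis and vertical above 0.5 rad).
It also fails if it takes over 69 s, if anything falls off the work surface, if the arm or the gripper's body presses on something with over 40 N, if the wrist force passes 120 N, or if a joint passes its speed limit or range.

### The arm

A 6-joint arm with a two-finger parallel gripper is mounted at the origin on the work surface. World frame = base frame: x ahead of the robot, y to its left, z up, the work surface at z = 0. Lengths are in m, angles in rad, forces in N, time in s.
With the tool pointing down it reaches from about 0.275 to 0.875 m from the base axis. Payload 12.5 kg.
Tool frame: the origin (TCP) lies at the very end of the fingers, on their centre line; the grasp point (between the pads) lies 19 mm behind it; x points along the fingers, y is the direction in which the jaws open and shut, and the axes are right-handed (so a half turn about x gives the same grasp; the last joint's range is limited). The gripper opens to 85 mm and grips with 20 to 120 N. Pads are 22 mm wide; open, the fingers measure 114 mm over their backs; the gripper's body (76 mm by 85 mm) begins 54 mm behind the grasp point. The pads swing forward as they close: fully open they stand 13 mm farther back than shut.
Start: joints at [-1.21, 0.351, 1.652, -0, 1.139, -0.085], TCP at [0.237, -0.496, 0.231] pointing down, gripper open.
Joint ranges: [-2.75, 2.75], [-0.79, 2.1], [0.01, 2.65], [-1.57, 4.71], [0.07, 3.14], [-2.87, 2.87]. Speed limits (rad/s): [2.22, 2.22, 2.79, 3.14, 3.14, 3.14].

### API

Orientations are given as a 3x3 rotation matrix whose columns are the frame's x, y, z axes.
In Python, from bench import manip gives the robot as it stands. Calls block until the motion is done:
- manip.move_ptp(position, orientation): joint-space move of the TCP to a pose.
- manip.move_l(position, attitude=None, max_speed=0.15): straight line of the TCP; attitude=None keeps the orientation; max_speed is the mean speed in m/s.
- manip.move_j(angles): joint-space move.
- manip.set_gripper(opening, effort=None): opening from 0.0 (shut) to 1.0 (fully open); effort is the grip in N (None keeps the last); returns when the fingers have stopped.
- manip.dwell(seconds).
- manip.inverse_kinematics(position, orientation): joint angles nearest the present ones, or None.
- manip.grab_frame(name): name is "scene" or "top"; returns (picture, depth): 420x560x3 uint8, red, green, blue; 420x560 float32, m along the optical axis (not along the pixel's ray), 0 where there is no reading.
- manip.get_calibration(name): a dict with "camera_matrix" (3x3 intrinsics, pixels), "R" (3x3) and "t" (3): a world point X has camera coordinates R X + t. Camera axes: x right, y down, z forward; pixel columns grow to the right and rows downward; lengths in m; the calibration is good to about 2 mm. A picture is of the moment at which its call begins. get_calibration takes no time and is no camera call.
A pose or a line that the arm cannot do raises manip.Unreachable and nothing moves.
- manip.sign_off(): hands the job in, once; it reports no verdict.
Trained networks look in the newest picture that a camera, given by its name, has taken for a name from the list of things; names that differ only in an ending like _2 or _b are one class to them, and where a whole thing is asked for, a point or a joint stands for the part that bears it (a point fixed in the world has none). Each returns a list of dicts, best first, with "confidence" (0 to 1); they miss things now and then, are a little off and sometimes report something else, mostly with a low value. They report only what shows in the picture. A call takes as long as a camera call. They do not tell look-alikes from the thing itself.
- manip.look_for(camera, name): "at" ([x, y, z] in m, in world coordinates, good to about 4 mm: the middle of the surface that is visible of it).
Readings, each from a call of its own:
- manip.current_time(): time.
- manip.current_qpos(): joint angles.
- manip.current_joint_vel(): joint speeds.
- manip.current_joint_torque(): joint torques, N m.
- manip.current_ee_pos(): TCP position.
- manip.current_tcp_rot(): TCP orientation.
- manip.current_force(): force on the tool from outside, world axes, zero at the start.
- manip.current_ft_torque(): the same for the moment, N m.
- manip.current_grip_width(): opening from 0.0 (shut) to 1.0 (fully open).
Only numpy, scipy, OpenCV 4.12 (cv2) and the standard library are available. Lean on these libraries where they do the work, as an engineer would, in place of code of your own. Each camera call takes 0.05 s, during which the arm holds its last target. There are 200 camera calls.

## Working session

There is one attempt and no reset: what is moved stays moved. The work goes in short steps, each a Python script; the robot and the scene stay as the last script left them, time stands still between calls to the robot, and variables do not carry over. Pictures are saved under pics/ and viewed, about 8 in all and at most 12, crops included, and the job is handed in when it is done.

```bash
mkdir -p pics; python3 - <<'E'
from bench import manip as m
import cv2,numpy as np
for n in("scene","top"):
    im,d=m.grab_frame(n); cv2.imwrite(f"pics/{n}0.png",im[:,:,::-1]); np.save(f"pics/{n}0.npy",d)
    c=m.get_calibration(n); print(n,c)
for n in ["frame_bent","frame_broken","start_top","reject_lid_handle","reject_box"]:
    for c in("top","scene"):
        print(n,c,[(np.round(r["at"],3).tolist(),round(r["confidence"],2)) for r in m.look_for(c,n)][:6])
print(m.current_time())
E
```

```text
scene {'camera_matrix': array([[418.97568798,   0.        , 274.58293438],
       [  0.        , 418.97568798, 212.99842472],
       [  0.        ,   0.        ,   1.        ]]), 'R': array([[-0.70173977,  0.71235739,  0.01040444],
       [ 0.58176647,  0.5814028 , -0.56878691],
       [-0.41122873, -0.39308744, -0.82241911]]), 't': array([ 0.3325218 , -0.32340034,  1.579744  ])}
top {'camera_matrix': array([[490.05248247,   0.        , 269.24193781],
       [  0.        , 490.05248247, 211.00626423],
       [  0.        ,   0.        ,   1.        ]]), 'R': array([[ 0.02330403, -0.99970001, -0.00753765],
       [-0.98158093, -0.02145029, -0.18983878],
       [ 0.18962015,  0.01182283, -0.98178634]]), 't': array([0.06493852, 0.5571464 , 1.18626125])}
frame_bent top [([0.605, 0.104, 0.03], 0.65), ([0.322, -0.221, 0.016], 0.59)]
frame_bent scene [([0.606, 0.104, 0.034], 0.61), ([0.32, -0.218, 0.013], 0.54), ([0.558, 0.493, 0.011], 0.51)]
frame_broken top [([0.647, -0.022, 0.029], 0.61)]
frame_broken scene [([0.653, -0.017, 0.031], 0.52)]
start_top top [([0.453, 0.344, 0.056], 0.5)]
start_top scene []
reject_lid_handle top [([0.465, -0.295, 0.202], 0.6)]
reject_lid_handle scene [([0.478, -0.292, 0.159], 0.78)]
reject_box top [([0.562, -0.301, 0.006], 0.58)]
reject_box scene [([0.501, -0.301, 0.047], 0.8), ([0.568, 0.154, 0.012], 0.45)]
0.6
```

View pics/top0.png

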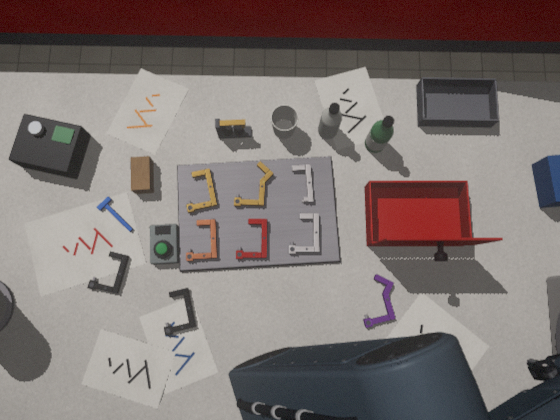

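View pics/scene0.png

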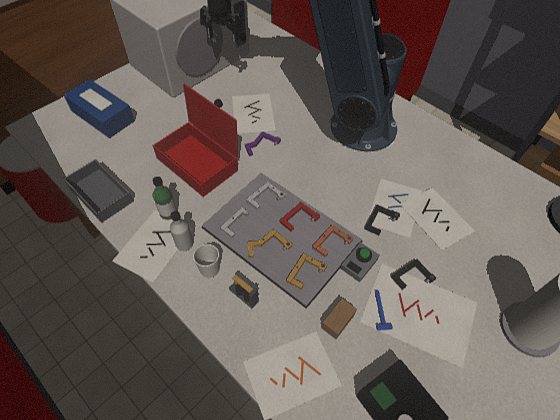

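Top view: the bent brass frame is around px (258,187) and the broken aluminium one around (305,183). The box is around (418,212), with its open lid on the robot side. The button is at (162,249). Next I'll measure these with depth and check the arm's clearance over the lid.

```bash
cat > h.py <<'E'
import numpy as np,cv2
from bench import manip as m
def cloud(n,d):
    c=m.get_calibration(n);K=c["camera_matrix"]
    v,u=np.mgrid[:d.shape[0],:d.shape[1]]
    P=np.stack([(u-K[0,2])/K[0,0]*d,(v-K[1,2])/K[1,1]*d,d],-1)
    X=(P-c["t"])@c["R"]; X[d==0]=np.nan
    return X
def down(a=0.): # jaws along (sin a.. ) a=0: jaws along world y
    y=np.array([-np.sin(a),np.cos(a),0]);x=np.array([0,0,-1.]);return np.stack([x,y,np.cross(x,y)],1)
E
python3 - <<'E'
from h import *
from scipy.optimize import least_squares
d=np.load("pics/top0.npy");im=cv2.imread("pics/top0.png");X=cloud("top",d)
def rect(nm,w):
    p=X[w]; print(nm,len(p),np.round(np.nanmedian(p,0),4),np.round(np.nanpercentile(p,[2,98],axis=0),3).tolist())
z=X[...,2]
box=lambda a,b,c,e,l,h:(X[...,0]>a)&(X[...,0]<b)&(X[...,1]>c)&(X[...,1]<e)&(z>l)&(z<h)
for nm,(yl,yh) in {"bent":(.06,.19),"broken":(-.07,.04)}.items():
    w=box(.5,.8,yl,yh,.025,.045)
    p=X[w]; 
    print(nm,len(p))
    # print y-histogram per x band
    for a in np.arange(.56,.73,.01):
        q=p[(p[:,0]>a)&(p[:,0]<=a+.01)]
        if len(q): print(round(a+.005,3),len(q),np.round([q[:,1].min(),np.median(q[:,1]),q[:,1].max()],3))
hsv=cv2.cvtColor(im,cv2.COLOR_BGR2HSV)
g=(abs(hsv[...,0].astype(int)-62)<15)&(hsv[...,1]>100)
rect("green",g&box(.3,.6,.25,.45,.02,.08))
red=((hsv[...,0]<8)|(hsv[...,0]>172))&(hsv[...,1]>120)
b=red&box(.4,.75,-.5,-.13,-.01,.3)
rect("rim",b&(z>.058)&(z<.07)); rect("floor",b&(z<.012)); rect("lid",b&(z>.08))
rect("knob",(hsv[...,2]<60)&box(.38,.49,-.35,-.25,.14,.25))
# arm geometry from IK
R=down();P=[];Q=[]
for r in np.linspace(.35,.8,6):
    for zz in (.02,.15,.3):
        q=m.inverse_kinematics([r,0,zz],R)
        if q is not None: P.append([r,zz]);Q.append(q)
P=np.array(P);Q=np.array(Q);print(len(P))
def f(p):
    r0,z0,L1,L2,a1,a2=p;A=a1+Q[:,1];B=a2+Q[:,1]+Q[:,2]
    return np.r_[r0+L1*np.sin(A)+L2*np.sin(B)-P[:,0],z0+L1*np.cos(A)+L2*np.cos(B)-P[:,1]]
s=least_squares(f,[0.1,.2,.5,.5,0,.0]);print(np.round(s.x,4),s.cost)
for t in ([.57,-.3,.03],[.58,-.25,.03],[.58,-.37,.1]): print(np.round(m.inverse_kinematics(t,R),3))
E
```

```text
bent 657
0.575 71 [0.094 0.133 0.17 ]
0.585 108 [0.092 0.131 0.17 ]
0.595 35 [0.092 0.103 0.17 ]
0.605 20 [0.092 0.099 0.16 ]
0.615 21 [0.093 0.1   0.106]
0.625 18 [0.093 0.098 0.103]
0.635 22 [0.088 0.096 0.104]
0.645 26 [0.08  0.093 0.104]
0.655 30 [0.07  0.083 0.094]
0.665 35 [0.07  0.086 0.099]
0.675 29 [0.084 0.097 0.11 ]
0.685 24 [0.092 0.102 0.113]
0.695 2 [0.105 0.106 0.108]
broken 523
0.585 14 [-0.035 -0.022 -0.009]
0.595 34 [-0.035 -0.023 -0.011]
0.605 21 [-0.045 -0.027 -0.021]
0.615 19 [-0.032 -0.026 -0.019]
0.625 22 [-0.032 -0.025 -0.019]
0.635 20 [-0.029 -0.024 -0.019]
0.645 18 [-0.029 -0.024 -0.016]
0.655 23 [-0.029 -0.021 -0.016]
0.665 25 [-0.029 -0.019  0.021]
0.675 68 [-0.026 -0.003  0.021]
0.685 30 [-0.026 -0.009  0.021]
green 94 [0.456  0.3459 0.0515] [[0.443, 0.333, 0.045], [0.468, 0.359, 0.056]]
rim 483 [ 0.611  -0.2932  0.0634] [[0.488, -0.424, 0.058], [0.641, -0.174, 0.069]]
floor 4487 [ 0.5687 -0.3052  0.0043] [[0.504, -0.418, -0.001], [0.635, -0.194, 0.01]]
lid 766 [ 0.4697 -0.286   0.2104] [[0.465, -0.409, 0.085], [0.475, -0.177, 0.227]]
knob 173 [ 0.4401 -0.2995  0.2012] [[0.426, -0.311, 0.193], [0.467, -0.289, 0.211]]
18
[ 0.0024 -0.0056  0.4859  0.439   0.0013  0.0913] 4.130901157702428e-07
[-0.557  0.763  1.517 -0.     0.861 -2.128]
[-0.481  0.745  1.555 -0.     0.842 -2.051]
[-0.635  0.738  1.357 -0.     1.047 -2.206]
```

```bash
cat >> h.py <<'E'
def grab(x,y,a,z=.019):
    m.set_gripper(.5,60); m.move_ptp([x,y,.13],down(a)); m.move_l([x,y,z],max_speed=.12)
    f=m.current_force(); m.set_gripper(0,60); w=m.current_grip_width()
    m.move_l([x,y,.16],max_speed=.2); print("grip",w,m.current_grip_width(),"f",np.round(f,1),m.current_time())
def place(x,y,a,z=.013):
    m.move_l([x,y,.16],down(a),max_speed=.25); m.move_l([x,y,z],max_speed=.12)
    print("f",np.round(m.current_force(),1)); m.set_gripper(.45); m.move_l([x,y,.2],max_speed=.2); print(m.current_time())
E
python3 - <<'E'
from h import *
m.move_l([.237,-.496,.40],max_speed=.3); m.move_ptp([.637,-.025,.30],down(.1))
grab(.637,-.025,.1); im,_=m.grab_frame("scene"); cv2.imwrite("pics/s1.png",cv2.resize(im[130:340,130:410,::-1],None,fx=2,fy=2))
E
```

```text
grip 0.14781950639555327 0.1457037241535862 f [0.1 0.3 0.7] 7.0583
```

View pics/s1.png

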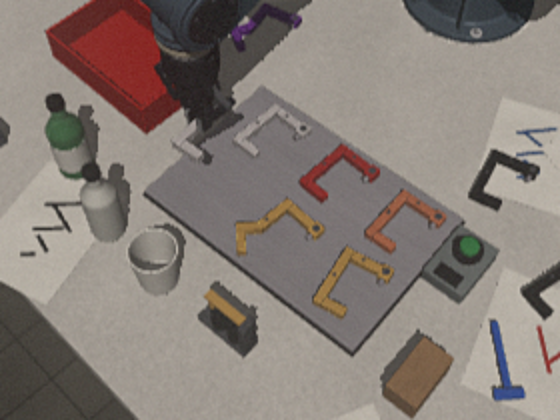

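The broken frame is lifted in the jaws, around (195,145) in the crop, and the other five haven't moved. I'll place it in the box, then fetch the bent one.

```bash
python3 - <<'E'
from h import *
place(.563,-.36,0); m.move_l([.617,.099,.2],down(0),max_speed=.3)
grab(.617,.099,0); place(.55,-.262,0)
m.move_l([.55,-.262,.33],max_speed=.3); m.move_l([.45,-.1,.33],max_speed=.3)
im,_=m.grab_frame("top"); cv2.imwrite("pics/t2.png",cv2.resize(im[120:300,150:510,::-1],None,fx=2,fy=2))
E
```

```text
f [ 0.3 -0.4 -1.4]
11.4583
grip 0.13816682355105736 0.1423201221251695 f [0.1 0.4 0.4] 16.0667
f [-0.4 -0.2 -1.4]
20.5083
```

View pics/t2.png

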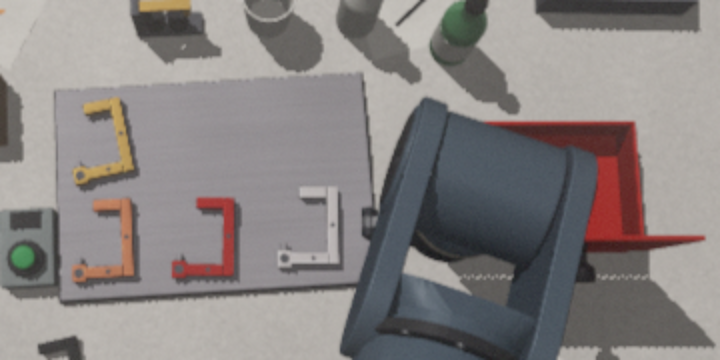

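```bash
python3 - <<'E'
from h import *
m.set_gripper(0); y=-.23
m.move_l([.40,y,.33],max_speed=.3); m.move_l([.41,y,.185],max_speed=.25)
for th in np.radians([95,85,75,65,55,45,35,26,18,11,5,1]):
    c,s=np.cos(th),np.sin(th)
    m.move_l([.480+.12*c-.006*s-.011,y,.065+.12*s+.007*c],max_speed=.12)
    f=m.current_force(); print(round(np.degrees(th)),np.round(f,1),m.current_ee_pos().round(3) if hasattr(m.current_ee_pos(),'round') else m.current_ee_pos())
    if np.linalg.norm(f)>35: break
p=np.array(m.current_ee_pos())
while abs(m.current_force()[2])<14 and p[2]>.06:
    p[2]-=.002; m.move_l(p,max_speed=.05)
print(p,m.current_force())
m.move_l([p[0],y,.16],max_speed=.3); m.move_l([.42,0,.25],max_speed=.3)
im,d=m.grab_frame("top"); X=cloud("top",d)
w=(X[...,0]>.47)&(X[...,0]<.68)&(X[...,1]>-.44)&(X[...,1]<-.16)&(X[...,2]>.05)&(X[...,2]<.12)
P=X[w]; 
for a in np.arange(.48,.66,.03):
    q=P[(P[:,0]>a)&(P[:,0]<a+.03)]; print(round(a,2),len(q),np.median(q[:,2]).round(4) if len(q) else 0)
cv2.imwrite("pics/t3.png",im[:,:,::-1]); print(m.current_time())
E
```

```text
95 [-0.8  0.5  0.2] [ 0.452 -0.23   0.184]
85 [-0.4  0.7 -0.8] [ 0.473 -0.23   0.185]
75 [ 1.3 -0.3 -0.2] [ 0.494 -0.23   0.183]
65 [1.  0.5 0.1] [ 0.514 -0.23   0.177]
55 [-0.5  0.6  1.1] [ 0.533 -0.23   0.167]
45 [ 0.4 -0.7  1. ] [ 0.549 -0.23   0.155]
35 [0.3 0.5 0.7] [ 0.563 -0.23   0.14 ]
26 [1.1 0.2 0.4] [ 0.574 -0.23   0.124]
18 [ 1.4 -0.3  0.5] [ 0.581 -0.23   0.109]
11 [ 0.1 -0.5 -0.1] [ 0.585 -0.23   0.095]
5 [ 0.  -0.3 -0. ] [ 0.588 -0.23   0.082]
1 [ 0.6 -0.2 -0. ] [ 0.589 -0.23   0.074]
[ 0.58863753 -0.22991998  0.06970132] [-6.60491131  2.55241482 15.89043811]
0.48 1250 0.0706
0.51 1222 0.0706
0.54 1203 0.0707
0.57 1210 0.0709
0.6 1164 0.071
0.63 396 0.0701
0.66 0 0
29.7167
```

View pics/t3.png

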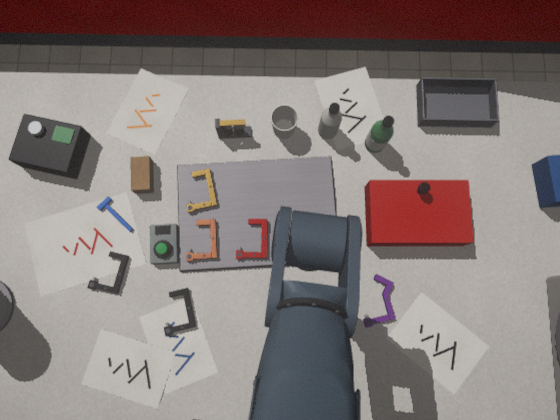

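The lid is flat and shut (top at z 0.071, level from hinge to free edge), and the sound frames and bystanders are in place. Next is the button.

```bash
python3 - <<'E'
from h import *
p=np.array([.455,.345,.2]); m.move_l(p,max_speed=.3); p[2]=.066; m.move_l(p,max_speed=.15)
log=[]
while p[2]>.038:
    p[2]-=.0015; m.move_l(p,max_speed=.04); f=m.current_force()[2]; log.append((round(p[2],4),round(f,1)))
    if f>20: break
m.dwell(.3); print(log,m.current_ee_pos(),m.current_force())
p[2]=.2; m.move_l(p,max_speed=.2); m.move_l([.35,.25,.35],max_speed=.3)
im,d=m.grab_frame("scene"); cv2.imwrite("pics/s4.png",im[:,:,::-1])
im,d=m.grab_frame("top"); X=cloud("top",d)
d0=np.load("pics/top0.npy");X0=cloud("top",d0)
w=np.hypot(X0[...,0]-.456,X0[...,1]-.346)<.01
print("button z",np.nanmedian(X0[w][:,2]),np.nanmedian(X[w][:,2]))
print(m.current_time())
E
```

```text
[(np.float64(0.0645), np.float64(-0.5)), (np.float64(0.063), np.float64(-0.2)), (np.float64(0.0615), np.float64(0.5)), (np.float64(0.06), np.float64(-0.4)), (np.float64(0.0585), np.float64(0.0)), (np.float64(0.057), np.float64(-0.2)), (np.float64(0.0555), np.float64(-0.2)), (np.float64(0.054), np.float64(0.2)), (np.float64(0.0525), np.float64(-0.1)), (np.float64(0.051), np.float64(1.1)), (np.float64(0.0495), np.float64(3.3)), (np.float64(0.048), np.float64(4.0)), (np.float64(0.0465), np.float64(4.3)), (np.float64(0.045), np.float64(15.0)), (np.float64(0.0435), np.float64(29.5))] [0.45524779 0.34517802 0.04559295] [-7.51041591 -5.1229902  29.63544773]
button z 0.05125197892830999 0.65887895739911
38.0
```

View pics/s4.png

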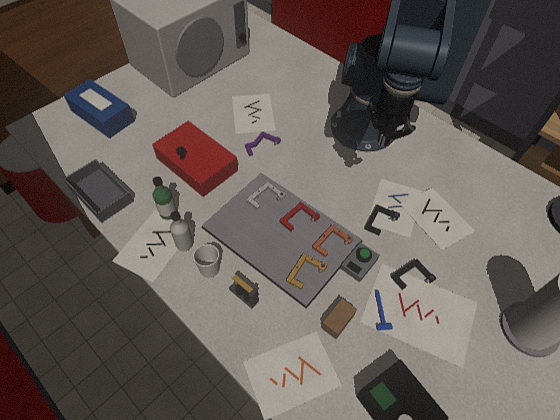

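The button hit its bottom stop: about 4 N on the spring, then a sharp rise at roughly 6 mm of travel. The picture shows the lid shut (195,155), four sound frames on the plate, and the bystanders where they were. The arm is clear.

```bash
python3 -c "
from bench import manip as m
m.dwell(.3);print(m.current_force());m.sign_off()"
```

```text
[-0.38846708 -0.58190543 -0.70167253]
the job is handed in; nothing more can be done
```

The two faulty frames are in the reject box, the lid is shut, and the green start button was pressed to its stop. I handed the job in at about 38 s of the 69 s allowed.

- **Frames:** The jaw readings while carrying each frame (about 0.14) matched a held 14 mm bar. Their places on the plate are now empty. I never saw them inside the box, because the arm hid most of it in the picture taken before the lid was closed.
- **Lid:** Depth readings across the lid are level at 70–71 mm, so it is fully shut.
- **Button:** The force rose to about 4 N on the spring, then jumped to about 30 N at the stop, after roughly 6 mm of travel.
- **Button release:** My depth check after the press gave no valid reading, because the arm blocked the top camera. The scene picture shows the button clear of the arm, so I rely on its spring having brought it back up.
- **Other things:** By eye in the last pictures, the four sound frames and the bystanders are where they started. The force reading at hand-in was near zero, so the arm was touching nothing.

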